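# Close the cover of the board test fixture

### The arm

A 7-joint arm with a two-finger parallel gripper is mounted at the origin on the work surface; the furniture and walls round the work are solid. World frame = base frame: x ahead of the robot, y to its left, z up, the work surface at z = 0. Lengths are in m, angles in degrees, forces in N, time in s.
With the tool pointing down it reaches from about 0.425 to 0.925 m from the base axis. Payload 6.8 kg.
Tool frame: the origin (TCP) lies at the very end of the fingers, on their centre line; the grasp point (between the pads) lies 19 mm behind it; z points along the fingers, y is the line along which they close (so a half turn about z gives the same grasp; the last joint's range is limited). The gripper opens to 88 mm and grips with 3 to 60 N. Pads are 20 mm wide; open, the fingers measure 115 mm over their backs; the gripper's body (75 mm by 178 mm) begins 61 mm behind the grasp point.
Start: joints at [66.343, 27.33, 1.283, 89.118, -0.659, 63.558, -4.761], TCP at [0.203, -0.644, 0.223] pointing down, gripper open.
Joint ranges: [-169.35, 169.35], [-19.33, 120.38], [-80.79, 83.38], [13.8, 139.57], [-78.32, 258.32], [9.67, 109.79], [-169.56, 169.56]. Speed limits (degrees/s): [136.94, 136.94, 180, 180, 180, 180, 180].

### API

Orientations are given as [roll, pitch, yaw] about the fixed x, y, z axes, in that order (R = Rz(yaw) Ry(pitch) Rx(roll)).
In Python, from cell import env gives the robot as it stands.
- The arm moves only by the tool move_arm, never from a script. Its argument "rows" is a list of rows, each an object with "translation": the shift along the tool's x, y, z normalised to -1 to 1, where 1 is 0.12 m, a list of three; "angular": the turn, a rotation vector about the tool's x, y, z normalised to -1 to 1, where 1 is pi/2 rad, a list of three; "claw": the gripper's target within -1 to 1 (shut at 1, half-way at 0, fully open at -1). In form: [{"translation": [dx, dy, dz], "angular": [ax, ay, az], "claw": claw}, ...]. A call has 1 to 10 rows; each row shifts and turns the commanded pose from where the row before left it, along the tool's axes as they then stand; what a row does not reach is not made up. A row lasts 1/8 s, in which the tool goes at most 62.5 mm and 10.7 degrees, less where a joint would pass 70% of its speed; a pose out of reach is approached as far as the arm can. A call with a number of a shift or a turn outside -1 to 1 is refused whole. A call with a gripper value outside its range is refused whole. The fingers move at their own pace and stop on an object; "force" is the grip in N (left out, the last holds). Time passes only in rows, so rows that do not move let the fingers close. It gives the time, the measured TCP pose, the force, the opening and the grip force at its end, in the units of the state.
- env.get_obs(): the state, without advancing time (a new reading comes with each control period).
- env.capture(name): name is "side" or "top" or "wrist"; returns a dict with "color" (480x640x3 uint8, red, green, blue), "depth" (480x640 float32, m along the optical axis (not along the pixel's ray), 0 where there is no reading), "vertical_fov" (degrees; the focal length in pixels is half the picture's height over the tangent of half this angle, whatever the lens; pixels are square), "cx", "cy" (the principal point, pixels), "extrinsics" (4x4, takes a point from world to camera coordinates); the wrist camera has in their place "hand_eye" (4x4, takes a point from camera to tool coordinates, whose origin is the TCP and whose axes are the flange's). Camera axes: x right, y down, z forward; pixel columns grow to the right and rows downward; lengths in m; the calibration is good to about 2 mm. A picture is of the moment at which its call begins: read the wrist's pose just before it.
- env.job_done(): hands the job in; it is judged then, once.
Trained networks look in a picture, given as the dict that the camera call returned (one of the last four; its "shot" number tells which), for a name from the list of things; names that differ only in an ending like _2 or _b are one class to them, and where a whole thing is asked for, a point or a joint stands for the part that bears it (a point fixed in the world has none). Each returns a list of dicts, best first, with "conf" (0 to 1); they miss things now and then, are a little off and sometimes report something else, mostly with a low value. They report only what shows in the picture. A call takes as long as a camera call. They do not tell look-alikes from the thing itself.
- env.spot_in(picture, target): "xyz" ([x, y, z] in m, in world coordinates, good to about 4 mm: the middle of the surface that is visible of it).
- env.outline_of(picture, target): "mask" (480x640 bool, what is visible of it).
- env.pinpoint(picture, target): "xyz" ([x, y, z] in m, in world coordinates, good to about 4 mm: a listed point, or the origin of a listed thing).
The state is a dict: "t": time; "joint_pos": joint angles; "qd": joint speeds; "effort": joint torques, N m; "ee_pos": TCP position; "ee_rot": TCP orientation; "contact_force": force on the tool from outside, world axes, zero at the start; "ft_torque": the same for the moment, N m; "width": opening from 0.0 (shut) to 1.0 (fully open); "grip_force": force on a finger pad.
Only numpy, scipy, OpenCV 4.12 (cv2) and the standard library are available. Lean on these libraries where they do the work, as an engineer would, in place of code of your own. Each camera call takes 0.05 s, during which the arm holds its last target. There are 200 camera calls.

### The job

Put the aluminium cover from the dark grey sloped rest on the test fixture: with its far side raised, hook its front edge under the two steel keepers, then swing it down over the two locating pins and press it gently until it lies flush and the red spring catch has snapped over its far edge. Let go of it there, and leave the things lying round about where they are.

Things in the scene. Friction and masses are not known exactly. Their poses are not given: they have to be found in the camera images.
- fixture: Test fixture for a fuse board: grey base 244 x 188 mm, 25 mm high, fixed to the bench; origin at bench level under its middle, x from its front (lamps, keepers) to its back (red catch), y left, z up. On its rails an aluminium nest carries board, keepers, pins, plungers and catch; it is clamped up to 25 mm nearer the front or back than mid-travel. That shift is not measured: look or feel for it.
- keepers_mid (a point): Point on the base where, with the nest at mid-travel, the middle between the two keepers is, at the corner of ledge and upright stop; fixture (-72.5, 0, 68) mm. Steel keepers at y = +-48, 26 mm wide, tops at 87 mm. A lip overhangs the ledge by 11 mm from the stop, its underside 8 mm above the ledge at the stop, rising outward at 25 degrees to 13 mm: the cover's front edge goes in there.
- pins_mid (a point): Point on the base where, with the nest at mid-travel, the middle between the tips of the two locating pins is; fixture (63, 0, 83) mm. The pins stand at y = +-62 on shoulder posts 68 mm high (the seat, level with the keepers' ledges), are 8 mm across and taper over their last 7 mm to 3 mm at the tip, 15 mm above the seat. What stands between keepers and posts is under 64 mm high.
- plunger_left (a joint): Left sprung brass interlock plunger of the nest, 1 mm behind the pins at y = +34 mm; m, 0 = up, its top 6 mm above the seat; about 0.006 when the closed cover holds it down. Up it pushes with 1.2 N, held down with 3 N: together the plungers hold the cover's back edge 6 mm up until it is pressed home.
- plunger_right (a joint): The same at y = -34 mm.
- catch (a joint): Red spring catch, 30 mm wide, at the middle of the nest's back; rad, 0 = sprung upright, grows as its top is pushed back. Its nose overlaps the closed cover's far edge by 4 to 5 mm, 1 mm above it; over the nose a steep ramp rises backward to 98 mm above the bench, so the far edge coming down pushes the catch back (0.1 to 0.15) and it springs over it. Press on the grip: about 5 to 10 N.
- rest: Rest of folded dark grey sheet steel, 160 x 172 mm on the bench, fixed. Origin: centre of its underside; x points up the slope, z up. Its face rises along +x at 30 degrees, from 28 to 103 mm high; a 10 mm ledge along the lower edge stops the cover's front edge.
- cover: Cover: light aluminium plate 148 x 150 x 6 mm, 0.25 to 0.37 kg, two windows, two 10 mm holes for the pins at (61, +-62) mm, a black grip. Origin: centre of its underside; x from the front edge (-74) to the far edge (+74), z out on the grip's side. At first on the rest, x up the slope, so z leans 30 degrees. Closed, it has the fixture's axes and lies at fixture (2 + nest shift, 0, 68) mm.
- cover_grip (a point): Point in the cover's black grip, midway between its flat sides; cover (18, 0, 28) mm. The grip is a flat-sided block 16 mm thick (along the cover's x), 56 mm long (y), from 6 to 40 mm above the plate's underside.
- cover_front (a point): Middle of the cover's front edge, at its underside.
- cover_back (a point): Middle of the cover's far edge, at its underside.
- spool: Blue spool of solder wire, 62 mm across, 76 mm high, standing; origin at its foot. Leave alone.
- pliers: Needle pliers with black handles, 134 x 43 x 11 mm, lying flat. Leave alone.
- nuts_tray: Black parts tray, 64 x 90 x 24 mm. Leave alone.
- marker: Marker pen, 126 x 11 x 13 mm, lying flat. Leave alone.
Mind the look-alikes: they are no part of the job. Leave any pink look-alike of the cover alone.

How it is judged (in metres and radians):
On the way, in this order (a step that is already met when the one before it is completed fails the run):
1. the cover has been lifted off the sloped rest (distance between cover and rest above 0.16 m), for 0.1 s.
2. the cover's front edge, at the height of the keepers' ledges, touches the fixture while its far side is still raised (height (world z) of cover_front between 0.065 and 0.076 m and contact force between cover and fixture above 0.3 N and angle between cover's own z axis and vertical above 0.07 rad), for 0.05 s.
At the end, for the whole second after the job is handed in: The cover lies still and flush on the seat (front and far edge 66 to 70.5 mm above the bench), in line with the fixture (3 mm sideways, 0.035 rad), both plungers held down at least 4 mm, and the red catch within 0.05 rad of upright, over the cover's far edge (height (world z) of cover_front between 0.066 and 0.0705 m and height (world z) of cover_back between 0.066 and 0.0705 m and angle between cover's own z axis and vertical below 0.03 rad and x of cover in the frame of fixture between -0.027 and 0.031 m and y of cover in the frame of fixture between -0.003 and 0.003 m and angle between the x axis of cover and the x axis of fixture, either way round below 0.035 rad and value of joint each of plunger_left, plunger_right above 0.004 m and value of joint catch below 0.05 rad and linear speed of cover below 0.01 m/s); the robot touches nothing.
It fails at once if a bystander (spool, pliers, parts tray or marker) is moved more than 20 mm (distance of any of spool, pliers, nuts_tray, marker from where it was at the start of the episode above 0.02 m).
It fails at once if the cover is forced: it presses on the fixture with more than 30 N (contact force between cover and fixture above 30 N).
It also fails if it takes over 48 s, if anything falls off the work surface, if the arm or the gripper's body presses on something with over 40 N, if the wrist force passes 120 N, or if a joint passes its speed limit or range.

## Working session

There is one attempt and no reset: what is moved stays moved. The work goes in short steps, Python scripts to look and compute and a tool call to move; the robot and the scene stay as the last step left them, time stands still between calls to the robot, and variables do not carry over. Pictures are saved under pics/ and viewed, at most 10 in all, crops included, and the job is handed in when it is done.

Besides the shell and the picture viewer there is one more tool, called after ">>>" by a JSON object that holds its "op" and its "data", one argument or row to a line. move_arm: Moves the arm, as the interface text tells. Scaled input: -1 to 1 covers 0.12 m each way for a shift and pi/2 rad each way for a turn. Its arguments: {"type":"object","properties":{"rows":{"type":"array"},"force":{"type":"number"}},"required":["rows"]}

```bash
mkdir -p pics; cat > h.py <<'E'
import numpy as np, cv2
from cell import env
from scipy.spatial.transform import Rotation as R
np.set_printoptions(precision=4,suppress=True)
def K(p):
    f=240/np.tan(np.radians(p["vertical_fov"])/2); return f,p["cx"],p["cy"]
def w2c(p,o=None):
    if "extrinsics" in p: return np.array(p["extrinsics"])
    T=np.eye(4);T[:3,:3]=R.from_euler('xyz',o["ee_rot"],degrees=True).as_matrix();T[:3,3]=o["ee_pos"]
    return np.linalg.inv(T@np.array(p["hand_eye"]))
def proj(p,X,o=None):
    f,cx,cy=K(p);X=np.atleast_2d(X);c=(w2c(p,o)@np.c_[X,np.ones(len(X))].T).T
    return np.c_[f*c[:,0]/c[:,2]+cx,f*c[:,1]/c[:,2]+cy]
def cloud(p,o=None):
    f,cx,cy=K(p);d=p["depth"];v,u=np.mgrid[:480,:640]
    P=np.stack([(u-cx)*d/f,(v-cy)*d/f,d,np.ones_like(d)],-1)@np.linalg.inv(w2c(p,o)).T
    P=P[...,:3].copy();P[d==0]=np.nan;return P
def save(p,n): cv2.imwrite("pics/"+n,p["color"][...,::-1])
E
python3 - <<'E'
from h import *
o=env.get_obs();print(o)
for n in("side","top"):
    p=env.capture(n);save(p,n+"0.png")
    print(n,{k:v for k,v in p.items() if k not in("color","depth")})
    for t in("fixture","keepers_mid","pins_mid","rest","cover","cover_grip","cover_front","cover_back","catch","spool"):
        for fn in("pinpoint","spot_in"):
            try:
                for r in getattr(env,fn)(p,t)[:3]: print(t,fn,np.array(r["xyz"]),round(r["conf"],2),proj(p,r["xyz"])[0].round())
            except Exception as e: print(t,fn,str(e)[:80])
E
```

```text
{'t': 0.0, 'joint_pos': array([66.3428, 27.3753,  1.2793, 89.1766, -0.6582, 63.5578, -4.7613]), 'qd': array([-0.0267,  0.0072,  0.0742,  0.0552, -0.0207,  0.0354,  0.0042]), 'effort': array([  0.0013, -58.2837,   1.5344, -27.2608,  -0.0545,   0.0169,
         0.0002]), 'ee_pos': array([ 0.2024, -0.6433,  0.2217]), 'ee_rot': array([-179.898 ,    0.0079,   17.4656]), 'contact_force': array([ 0.2369,  0.1612, -0.6259]), 'ft_torque': array([-0.0232, -0.0163, -0.0085]), 'grip_force': 0.0, 'width': 1.000481922033051}
side {'vertical_fov': 51.14583837445681, 'cx': 313.6218403470462, 'cy': 246.33187685877593, 'extrinsics': array([[ 0.1602,  0.987 ,  0.0163, -0.0968],
       [ 0.6499, -0.093 , -0.7543, -0.211 ],
       [-0.7429,  0.1314, -0.6564,  1.5805],
       [ 0.    ,  0.    ,  0.    ,  1.    ]]), 'shot': 1}
fixture pinpoint [0.4861 0.3942 0.0013] 0.69 [460. 273.]
fixture pinpoint [0.5344 0.4314 0.0844] 0.26 [490. 260.]
fixture spot_in [0.5195 0.387  0.0322] 0.74 [465. 273.]
keepers_mid pinpoint [0.428  0.3509 0.0651] 0.57 [440. 241.]
keepers_mid spot_in [0.5159 0.3825 0.0264] 0.85 [462.
[... 3268 characters left out ...]
ver_front pinpoint [ 0.1492 -0.264   0.0073] 0.73 [436. 348.]
cover_front spot_in [ 0.2084 -0.3144  0.0396] 0.72 [459. 324.]
cover_front spot_in [ 0.5284 -0.3475  0.0853] 0.71 [473. 196.]
cover_back pinpoint [ 0.5812 -0.3694  0.1025] 0.96 [483. 174.]
cover_back pinpoint [ 0.2528 -0.3567  0.0618] 0.75 [478. 306.]
cover_back spot_in [ 0.2045 -0.3122  0.0392] 0.9 [458. 326.]
cover_back spot_in [ 0.5252 -0.3453  0.0881] 0.56 [473. 197.]
catch pinpoint it knows: cover, cover_back, cover_front, cover_grip, fixture, keepers_mid, mark
catch spot_in [0.5639 0.4474 0.0752] 0.63 [159. 177.]
spool pinpoint [ 0.461  -0.0618  0.0028] 0.9 [357. 226.]
spool spot_in [ 0.4563 -0.0673  0.0526] 0.97 [361. 224.]
```

View pics/top0.png

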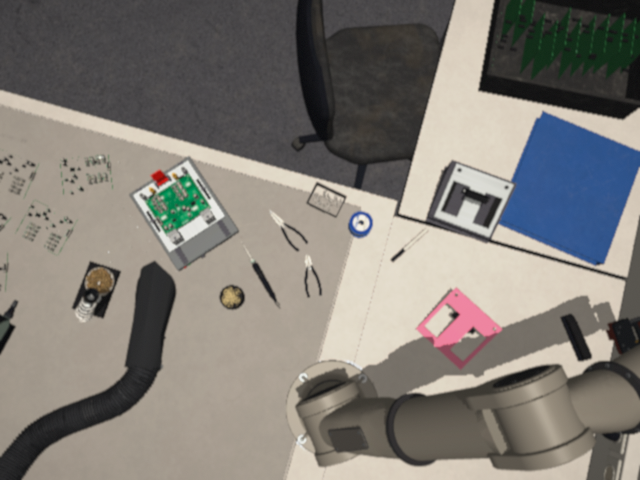

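```bash
python3 -c "
import cv2,numpy as np
s=cv2.imread('pics/side0.png');t=cv2.imread('pics/top0.png')
a=cv2.resize(t[150:390,395:555],None,fx=2.4,fy=2.4);b=cv2.resize(s[190:350,90:230],None,fx=2.8,fy=2.8)
im=np.zeros((576,800,3),np.uint8);im[:,:384]=a;im[:448,390:782]=b;cv2.imwrite('pics/c0.png',im)"
```

```text
(no output)
```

View pics/c0.png

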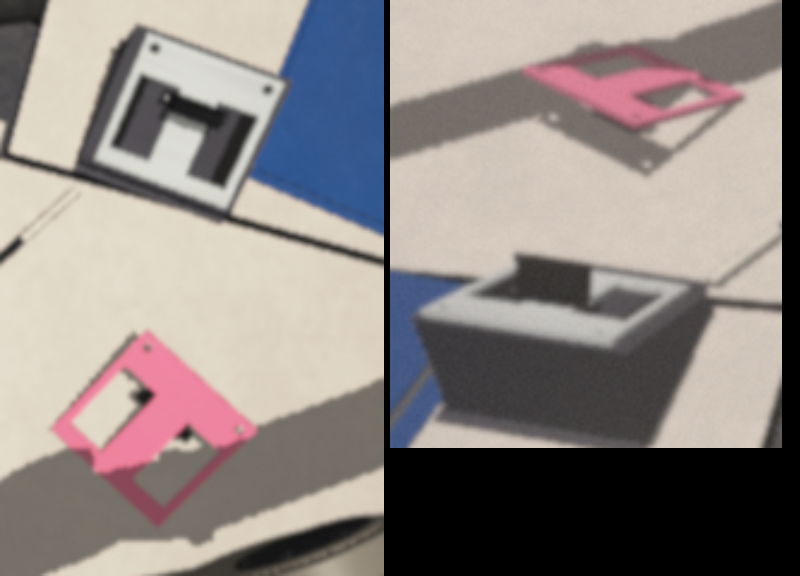

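Candidates: the silver plate at top (472,197), with a black grip, on the dark grey rest, and the pink plate at (457,327). The silver one fits the description (aluminium, on the rest), and the crop confirms it. Next I estimate the nest shift from the fixed cameras.

```bash
python3 - <<'E'
from h import *
fo=np.array([.4855,.3925]);ya=np.radians(36.1)
ex=np.array([np.cos(ya),np.sin(ya),0]);ey=np.array([-ex[1],ex[0],0]);o3=np.r_[fo,0]
ims=[]
for n,(u,v),s in(("top",(185,213),60),("side",(465,268),72)):
    p=env.capture(n);C=cloud(p)
    F=np.stack([(C-o3)@ex,(C-o3)@ey,C[...,2]],-1)*1000
    g=p["color"].astype(int)
    inb=(abs(F[...,0])<150)&(abs(F[...,1])<110)&(F[...,2]>8)
    red=inb&(g[...,0]>120)&(g[...,1]<70)
    print(n,"red",red.sum(),np.percentile(F[red],[5,50,95],axis=0).round(1).tolist())
    base=inb&(F[...,2]<40)
    print("base ext",np.percentile(F[base],[1,99],axis=0).round(1).tolist(), "zmed",np.median(F[base][:,2]))
    for nm,b in(("keepers",inb&(F[...,2]>78)&(F[...,2]<92)&(F[...,0]<-30)),("green",inb&(g[...,1]>g[...,0]+25)&(g[...,1]>g[...,2]+15))):
        print(nm,b.sum(),np.percentile(F[b],[5,50,95],axis=0).round(1).tolist() if b.any() else "")
    for k in("spool","rest"): pass
    c=p["color"][v-s:v+s,u-s:u+s,::-1];ims.append(cv2.resize(c,(400,400),interpolation=cv2.INTER_CUBIC))
    # expected edges for shifts
    for sh in(-25,0,25):
        X=np.array([[-72.5+sh,48,87],[-72.5+sh,-48,87],[63+sh,62,83],[63+sh,-62,83]])/1000
        print(sh,((proj(p,o3+X[:,:1]*ex+X[:,1:2]*ey+X[:,2:]*[0,0,1])-[u-s,v-s])*400/(2*s)).round().tolist())
cv2.imwrite("pics/fx.png",np.hstack(ims))
E
```

```text
top red 131 [[89.5, -14.3, 42.7], [95.8, -2.1, 79.2], [102.7, 9.9, 96.4]]
base ext [[-131.7, -95.8, 8.5], [122.4, 94.5, 39.8]] zmed 29.19138013754896
keepers 213 [[-67.3, -56.6, 79.7], [-55.5, 36.4, 84.6], [-43.6, 59.5, 90.3]]
green 1718 [[-27.4, -61.9, 34.8], [17.6, -0.8, 40.9], [70.4, 58.2, 50.3]]
-25 [[193.0, 321.0], [301.0, 248.0], [80.0, 186.0], [219.0, 94.0]]
0 [[175.0, 294.0], [283.0, 221.0], [62.0, 159.0], [201.0, 68.0]]
25 [[156.0, 266.0], [265.0, 194.0], [44.0, 133.0], [183.0, 42.0]]
side red 37 [[94.7, -18.2, 45.0], [104.9, -4.6, 89.0], [108.1, 9.4, 96.7]]
base ext [[-115.1, -98.5, 9.3], [125.6, 82.2, 39.8]] zmed 28.459974931364208
keepers 172 [[-62.4, -61.4, 79.1], [-51.1, -37.1, 82.6], [-38.4, 56.5, 85.6]]
green 1010 [[-26.9, -65.9, 36.0], [16.9, -16.7, 38.9], [71.2, 49.1, 42.7]]
-25 [[140.0, 69.0], [79.0, 116.0], [278.0, 134.0], [202.0, 202.0]]
0 [[163.0, 81.0], [103.0, 129.0], [304.0, 147.0], [229.0, 217.0]]
25 [[187.0, 94.0], [127.0, 142.0], [330.0, 161.0], [256.0, 232.0]]
```

View pics/fx.png

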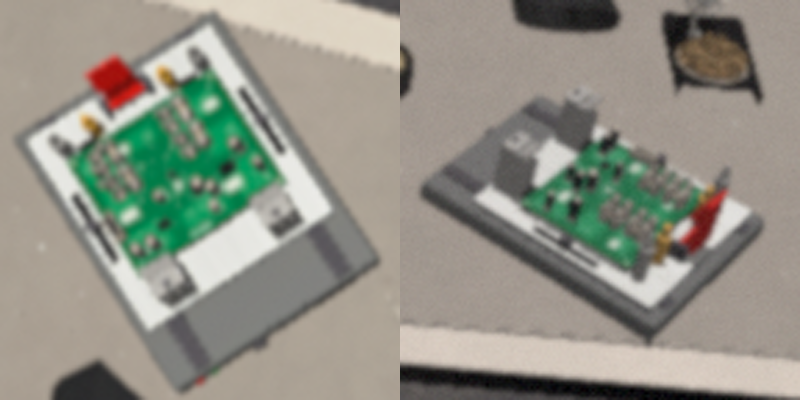

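Shift from the picture: the pin tips at (54,140) and (197,55) and the keepers' inner edges both give about +15 mm. Now to the pre-grasp.

```bash
cat >> h.py <<'E'
def rot(yaw,tilt):  # tool y = cover x, tool z = -cover z; tilt = far side up (deg)
    Rc=R.from_euler('z',yaw,degrees=True)*R.from_euler('y',-tilt,degrees=True)
    c=Rc.as_matrix(); return R.from_matrix(np.c_[c[:,1],c[:,0],-c[:,2]]),c
def plan(p1,R1,n,p0=None,R0=None):
    o=env.get_obs()
    if p0 is None: p0=o["ee_pos"];R0=R.from_euler('xyz',o["ee_rot"],degrees=True)
    w=(R0.inv()*R1).as_rotvec()
    for i in range(n):
        Ri=R0*R.from_rotvec(w*i/n); t=Ri.inv().apply((p1-p0)/n)/.12
        print(t.round(3).tolist(),(w/n/(np.pi/2)).round(4).tolist())
    return p1,R1
E
python3 - <<'E'
from h import *
Rt,c=rot(-19.1,30);P=np.array([.523,-.348,.0655])+c@[.018,0,.012]
print(P); plan(P+c@[0,0,.11],Rt,9)
E
```

```text
[ 0.5321 -0.3511  0.0849]
[0.331, -0.197, 0.039] [-0.0343, 0.0173, -0.0644]
[0.349, -0.165, 0.039] [-0.0343, 0.0173, -0.0644]
[0.363, -0.131, 0.04] [-0.0343, 0.0173, -0.0644]
[0.373, -0.096, 0.044] [-0.0343, 0.0173, -0.0644]
[0.38, -0.061, 0.05] [-0.0343, 0.0173, -0.0644]
[0.383, -0.025, 0.058] [-0.0343, 0.0173, -0.0644]
[0.382, 0.01, 0.068] [-0.0343, 0.0173, -0.0644]
[0.377, 0.045, 0.08] [-0.0343, 0.0173, -0.0644]
[0.368, 0.078, 0.094] [-0.0343, 0.0173, -0.0644]
```

>>> {"op": "move_arm", "data": {
  "rows": [
    {"translation":[0.331,-0.197,0.039],"angular":[-0.0343,0.0173,-0.0644],"claw":-0.2},
    {"translation":[0.349,-0.165,0.039],"angular":[-0.0343,0.0173,-0.0644],"claw":-0.2},
    {"translation":[0.363,-0.131,0.04],"angular":[-0.0343,0.0173,-0.0644],"claw":-0.2},
    {"translation":[0.373,-0.096,0.044],"angular":[-0.0343,0.0173,-0.0644],"claw":-0.2},
    {"translation":[0.38,-0.061,0.05],"angular":[-0.0343,0.0173,-0.0644],"claw":-0.2},
    {"translation":[0.383,-0.025,0.058],"angular":[-0.0343,0.0173,-0.0644],"claw":-0.2},
    {"translation":[0.382,0.01,0.068],"angular":[-0.0343,0.0173,-0.0644],"claw":-0.2},
    {"translation":[0.377,0.045,0.08],"angular":[-0.0343,0.0173,-0.0644],"claw":-0.2},
    {"translation":[0.368,0.078,0.094],"angular":[-0.0343,0.0173,-0.0644],"claw":-0.2},
    {"translation":[0,0,0],"angular":[0,0,0],"claw":-0.2}
  ],
  "force": 40
}}

```text
t: 3.35
ee_pos: [0.4813, -0.3302, 0.1801]
ee_rot: [150.0, -0.1, 71.2]
contact_force: [0.4, -0.4, 0.2]
width: 0.599
grip_force: 0.0
```

```bash
python3 - <<'E'
from h import *
o=env.get_obs();print(o["t"],o["ee_pos"],o["ee_rot"],o["width"],rot(-19.1,30)[0].as_euler('xyz',True))
p=env.capture("wrist");save(p,"w1.png");print(p["hand_eye"],p["vertical_fov"])
for t in("cover","cover_grip","cover_front","cover_back"):
    for r in env.pinpoint(p,t)[:2]: print(t,np.array(r["xyz"]),round(r["conf"],2),proj(p,r["xyz"],o)[0].round())
C=cloud(p,o)
for nm in("cover","rest"):
    m=env.outline_of(p,nm)
    if m: q=C[m[0]["mask"]];print(nm,m[0]["conf"],len(q),np.nanpercentile(q,[2,50,98],axis=0))
# plane fit of the plate
m=env.outline_of(p,"cover")[0]["mask"]&(p["color"].min(-1)>110);q=C[m];q=q[~np.isnan(q[:,0])]
for _ in range(4):
    c0=q.mean(0);u,s,v=np.linalg.svd(q-c0,full_matrices=False);d=(q-c0)@v[2];q=q[abs(d)<max(.004,0)]
print("plane",c0,v[2]*np.sign(v[2,2]),len(q))
E
```

```text
3.35 [ 0.4813 -0.3302  0.1801] [149.9907  -0.0529  71.191 ] 0.5991184143729121 [150.    0.   70.9]
[[-0.0004 -0.955  -0.2966  0.0815]
 [ 1.     -0.0005  0.0003  0.0011]
 [-0.0004 -0.2966  0.955  -0.1619]
 [ 0.      0.      0.      1.    ]] 65.83166536992249
cover [ 0.5217 -0.349   0.0668] 0.68 [293. 238.]
cover_grip [ 0.5221 -0.3476  0.0995] 0.83 [313. 247.]
cover_front [ 0.4161 -0.1955  0.0026] 0.26 [42. 85.]
cover_back [ 0.5861 -0.3682  0.1054] 0.95 [391. 234.]
cover 0.61 23877 [[ 0.4492 -0.4237  0.0348]
 [ 0.5262 -0.3402  0.084 ]
 [ 0.5955 -0.2668  0.1112]]
rest 0.61 18463 [[ 0.4354 -0.4227  0.0026]
 [ 0.5131 -0.3061  0.056 ]
 [ 0.606  -0.2494  0.1038]]
plane [ 0.5272 -0.3419  0.0731] [-0.4706  0.171   0.8656] 20840
```

View pics/w1.png

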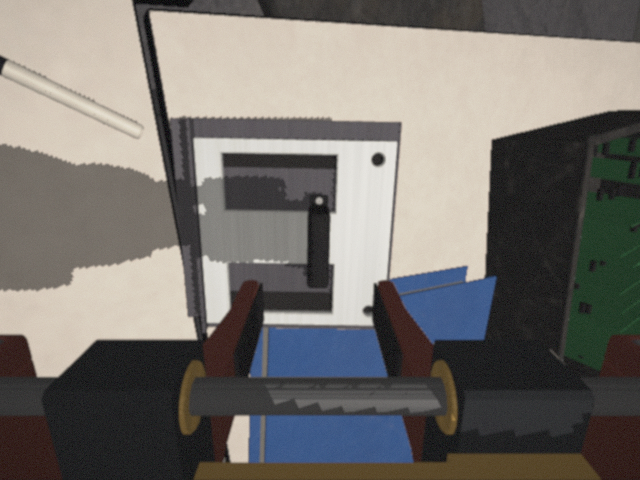

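The wrist view shows the cover plate at (195–400, 123–325) with its black grip at (318, 200–285), square to the fingers. I refine the grip centre and plan the descent.

```bash
python3 - <<'E'
from h import *
o=env.get_obs();p=env.capture("wrist");C=cloud(p,o)
Rt,c=rot(-19.4,30);O=np.array([.523,-.3485,.0655])
L=(C-O)@c*1000;g=p["color"].max(-1)
ok=(abs(L[...,0])<90)&(abs(L[...,1])<90)
pl=ok&(p["color"].min(-1)>110)&(abs(L[...,2]-6)<6)
print("plate",np.percentile(L[pl],[1,50,99],axis=0).round(1).tolist())
G=ok&(L[...,2]>30)&(L[...,2]<48)&(L[...,0]>-10)&(L[...,0]<40)&(abs(L[...,1])<40)&(g<90)
print("grip top",G.sum(),np.percentile(L[G],[2,50,98],axis=0).round(1).tolist())
m=pl.astype(np.uint8);cn=max(cv2.findContours(m,cv2.RETR_EXTERNAL,cv2.CHAIN_APPROX_NONE)[0],key=cv2.contourArea)
h=cn[:,0];q=L[h[:,1],h[:,0]]
for nm,s in(("right",q[:,0]>65),("left",q[:,0]<-60)):
    s&=abs(q[:,1])<55
    if s.sum()>5: print(nm,np.polyfit(q[s,1],q[s,0],1),s.sum())
P=O+c@[.018,0,.012];print(P,c@[0,0,1]); plan(P,Rt,4)
E
```

```text
plate [[-72.1, -74.7, 0.7], [11.5, 7.3, 5.8], [74.8, 74.1, 7.5]]
grip top 1685 [[11.9, -26.0, 35.7], [19.0, 1.7, 39.6], [26.5, 27.2, 41.1]]
right [ 0.0324 75.2883] 153
left [  0.0154 -72.7012] 136
[ 0.532  -0.3517  0.0849] [-0.4716  0.1661  0.866 ]
[0.0, -0.0, 0.23] [0.0001, -0.0003, 0.0005]
[0.001, -0.0, 0.23] [0.0001, -0.0003, 0.0005]
[0.001, -0.0, 0.23] [0.0001, -0.0003, 0.0005]
[0.001, -0.0, 0.23] [0.0001, -0.0003, 0.0005]
```

>>> {"op": "move_arm", "data": {
  "rows": [
    {"translation":[0.0,0.002,0.23],"angular":[0,0,0.01],"claw":-0.2},
    {"translation":[0.002,0.002,0.23],"angular":[0,0,0],"claw":-0.2},
    {"translation":[0.002,0.002,0.23],"angular":[0,0,0],"claw":-0.2},
    {"translation":[0.001,0.002,0.22],"angular":[0,0,0],"claw":-0.2},
    {"translation":[0,0,0],"angular":[0,0,0],"claw":1},
    {"translation":[0,0,0],"angular":[0,0,0],"claw":1},
    {"translation":[0,0,0],"angular":[0,0,0],"claw":1},
    {"translation":[0,0,0],"angular":[0,0,0],"claw":1}
  ],
  "force": 50
}}

```text
t: 4.8
ee_pos: [0.514, -0.3472, 0.1099]
ee_rot: [150.8, 0.0, 70.0]
contact_force: [-0.2, -0.2, -0.1]
width: 0.188
grip_force: 0.0
```

>>> {"op": "move_arm", "data": {
  "rows": [
    {"translation":[0,0,0],"angular":[0,0,0],"claw":-0.2},
    {"translation":[0,0,0],"angular":[0,0,0],"claw":-0.2},
    {"translation":[0,0,0],"angular":[0,0,0],"claw":-0.2},
    {"translation":[0,0,0],"angular":[0,0,0],"claw":-0.2}
  ]
}}

```text
t: 5.3
ee_pos: [0.5139, -0.3471, 0.1091]
ee_rot: [150.9, -0.0, 70.0]
contact_force: [1.0, 0.5, -0.1]
width: 0.584
grip_force: 0.0
```

```bash
python3 - <<'E'
from h import *
o=env.get_obs();print(o["t"],o["ee_pos"],o["ee_rot"],o["width"],o["joint_pos"],o["contact_force"])
Rt,c=rot(-20.4,30);O=np.array([.523,-.3485,.0655]);print(((o["ee_pos"]-O)@c*1000))
plan(O+c@[.019,0.0005,.012],Rt,4)
p=env.capture("wrist")
for t in("cover_grip","cover_back","cover"):
    for r in env.pinpoint(p,t)[:1]: print(t,np.array(r["xyz"]),round(r["conf"],2))
E
```

```text
5.3 [ 0.5139 -0.3471  0.1091] [150.8545  -0.0181  70.0312] 0.5836958584052189 [ 58.2737  24.1079 -32.1198 123.1281  44.1858   9.8483 -30.2772] [ 0.9826  0.4948 -0.132 ]
[13.9959 -1.882  42.2766]
[0.005, 0.011, 0.063] [-0.0024, -0.0006, 0.001]
[0.005, 0.011, 0.063] [-0.0024, -0.0006, 0.001]
[0.005, 0.011, 0.063] [-0.0024, -0.0006, 0.001]
[0.005, 0.011, 0.063] [-0.0024, -0.0006, 0.001]
cover_grip [ 0.5236 -0.3468  0.0998] 0.58
cover_back [ 0.5853 -0.3703  0.1039] 0.66
cover [ 0.5233 -0.3494  0.0606] 0.97
```

Joint 6 sits at its limit (9.85° against 9.67°), so a 30° lean cannot be reached. I'll grip the block's ends (56 mm) instead, with the fingers closing along the cover's y and the tool leaning only about 12°.

```bash
cat >> h.py <<'E'
def rot2(yaw,tilt):  # tool x = along cover x, y = -cover y
    c=(R.from_euler('z',yaw,degrees=True)*R.from_euler('y',-tilt,degrees=True)).as_matrix()
    return R.from_matrix(np.c_[c[:,0],-c[:,1],-c[:,2]])
E
python3 - <<'E'
from h import *
_,c=rot(-20.4,30);O=np.array([.523,-.3485,.0655])
Rt=rot2(-20.4,12);tz=Rt.as_matrix()[:,2]
P=O+c@[.019,.0005,.030]+.019*tz;print(P,Rt.as_euler('xyz',True))
o=env.get_obs();R0=R.from_euler('xyz',o["ee_rot"],degrees=True)
p0=o["ee_pos"]+R0.apply([0,0,-.036])
plan(P-.065*tz,Rt,9,p0,R0)
E
```

```text
[ 0.5282 -0.3499  0.0824] [180.  -12.  -20.4]
[0.002, 0.017, 0.004] [0.0165, -0.0168, 0.1107]
[0.005, 0.017, 0.003] [0.0165, -0.0168, 0.1107]
[0.008, 0.016, 0.003] [0.0165, -0.0168, 0.1107]
[0.011, 0.014, 0.002] [0.0165, -0.0168, 0.1107]
[0.013, 0.012, 0.002] [0.0165, -0.0168, 0.1107]
[0.015, 0.01, 0.001] [0.0165, -0.0168, 0.1107]
[0.017, 0.007, 0.0] [0.0165, -0.0168, 0.1107]
[0.018, 0.004, -0.0] [0.0165, -0.0168, 0.1107]
[0.018, 0.001, -0.001] [0.0165, -0.0168, 0.1107]
```

>>> {"op": "move_arm", "data": {
  "rows": [
    {"translation":[0,0,-0.3],"angular":[0,0,0],"claw":-1},
    {"translation":[0.002,0.017,0.004],"angular":[0.0165,-0.0168,0.1107],"claw":-1},
    {"translation":[0.005,0.017,0.003],"angular":[0.0165,-0.0168,0.1107],"claw":-1},
    {"translation":[0.008,0.016,0.003],"angular":[0.0165,-0.0168,0.1107],"claw":-1},
    {"translation":[0.011,0.014,0.002],"angular":[0.0165,-0.0168,0.1107],"claw":-1},
    {"translation":[0.013,0.012,0.002],"angular":[0.0165,-0.0168,0.1107],"claw":-1},
    {"translation":[0.015,0.01,0.001],"angular":[0.0165,-0.0168,0.1107],"claw":-1},
    {"translation":[0.017,0.007,0.0],"angular":[0.0165,-0.0168,0.1107],"claw":-1},
    {"translation":[0.018,0.004,0.0],"angular":[0.0165,-0.0168,0.1107],"claw":-1},
    {"translation":[0.018,0.001,-0.001],"angular":[0.0165,-0.0168,0.1107],"claw":-1}
  ]
}}

```text
t: 6.75
ee_pos: [0.5159, -0.3451, 0.146]
ee_rot: [-179.9, -11.9, -20.7]
contact_force: [0.3, -0.6, 0.7]
width: 1.002
grip_force: 0.0
```

```bash
python3 - <<'E'
from h import *
o=env.get_obs();print(o["t"],o["ee_pos"],o["ee_rot"],o["width"],o["joint_pos"])
_,c=rot(-20.4,30);O=np.array([.523,-.3485,.0655])
Rt=rot2(-20.4,12);tz=Rt.as_matrix()[:,2]
P=O+c@[.019,.0005,.030]+.019*tz
plan(P-.065*tz,Rt,1);plan(P,Rt,5)
E
```

```text
6.75 [ 0.5159 -0.3451  0.146 ] [-179.8625  -11.9289  -20.7059] 1.0021769274849504 [ 46.8142  23.2085 -22.2118 109.2568  11.6629  37.7173 -92.0861]
[-0.002, 0.002, -0.001] [-0.0008, 0.0008, -0.0033]
[-0.0, 0.001, 0.108] [-0.0002, 0.0002, -0.0007]
[-0.0, 0.001, 0.108] [-0.0002, 0.0002, -0.0007]
[-0.0, 0.0, 0.108] [-0.0002, 0.0002, -0.0007]
[-0.0, 0.0, 0.108] [-0.0002, 0.0002, -0.0007]
[-0.0, 0.0, 0.108] [-0.0002, 0.0002, -0.0007]
```

Pose reached with room in the joints. Now descend and close.

>>> {"op": "move_arm", "data": {
  "rows": [
    {"translation":[0,0,0.2],"angular":[0,0,0],"claw":-1},
    {"translation":[0,0,0.17],"angular":[0,0,-0.002],"claw":-1},
    {"translation":[0,0,0.17],"angular":[0,0,0],"claw":-1},
    {"translation":[0,0,0],"angular":[0,0,0],"claw":0.5},
    {"translation":[0,0,0],"angular":[0,0,0],"claw":0.5},
    {"translation":[0,0,0],"angular":[0,0,0],"claw":1},
    {"translation":[0,0,0],"angular":[0,0,0],"claw":1},
    {"translation":[0,0,0],"angular":[0,0,0],"claw":1}
  ],
  "force": 50
}}

```text
t: 7.75
ee_pos: [0.5285, -0.3504, 0.0834]
ee_rot: [180.0, -12.0, -20.2]
contact_force: [-1.7, 0.5, 4.5]
width: 0.633
grip_force: 50.0
```

>>> {"op": "move_arm", "data": {
  "rows": [
    {"translation":[0.04,0,-0.16],"angular":[0,0,0],"claw":1},
    {"translation":[0.08,0,-0.38],"angular":[0,0,0],"claw":1},
    {"translation":[0.08,0,-0.38],"angular":[0,0,0],"claw":1},
    {"translation":[0.08,0,-0.38],"angular":[0,0,0],"claw":1},
    {"translation":[0.06,0,-0.3],"angular":[0,0,0],"claw":1}
  ]
}}

```text
t: 8.38
ee_pos: [0.5279, -0.3498, 0.2802]
ee_rot: [180.0, -12.0, -20.2]
contact_force: [-0.2, -0.3, -3.4]
width: 0.638
grip_force: 50.0
```

```bash
python3 - <<'E'
from h import *
o=env.get_obs();print(o["t"],o["ee_pos"],o["ee_rot"],o["width"],o["grip_force"],o["joint_pos"])
RT=R.from_euler('xyz',o["ee_rot"],degrees=True)
for n in("wrist","top","side"):
    o=env.get_obs();p=env.capture(n)
    if n=="wrist":save(p,"w2.png")
    C=cloud(p,o)
    for t in("cover_grip","cover_back","cover_front"):
        for r in env.pinpoint(p,t)[:2]: print(n,t,np.array(r["xyz"]),RT.inv().apply(r["xyz"]-o["ee_pos"])*1000,round(r["conf"],2))
# target at fixture: above, cover yaw 36.1
Rt=rot2(36.1,12);print(Rt.as_euler('xyz',True))
E
```

```text
8.375 [ 0.5279 -0.3498  0.2802] [179.9655 -11.9666 -20.2111] 0.6382509637475451 49.99399781227112 [ 48.9766  16.3481 -24.6998  99.5881   6.9753  53.7102 -87.8981]
wrist cover_grip [ 0.5237 -0.3451  0.2969] [ -1.9673  -2.9407 -17.449 ] 0.61
wrist cover_back [ 0.5819 -0.3694  0.3021] [60.7531 -0.2487 -9.4695] 0.74
wrist cover_front [ 0.4646 -0.3285  0.2227] [-77.2181   1.8632  42.4529] 0.64
top cover_grip [ 0.2199 -0.328   0.0181] [-343.7302   85.7572  192.7854] 0.91
top cover_grip [ 0.5252 -0.3477  0.2919] [ -0.0267  -1.1062 -14.3021] 0.76
top cover_back [ 0.5798 -0.3699  0.2939] [58.0156  0.8574 -4.0435] 0.64
top cover_front [ 0.4599 -0.3271  0.2194] [-81.9687   2.0879  42.4429] 0.93
top cover_front [ 0.1524 -0.2599  0.0091] [-430.5794   45.1759  183.5534] 0.88
side cover_grip [ 0.524  -0.3484  0.289 ] [ -0.7215   0.1328 -13.    ] 0.74
side cover_grip [ 0.2209 -0.3313  0.017 ] [-341.1535   88.6767  192.9419] 0.59
side cover_back [ 0.2505 -0.3577  0.064 ] [-295.3122  103.248   154.6226] 0.98
side cover_back [ 0.5829 -0.3678  0.2973] [61.6282 -2.0134 -8.2708] 0.68
side cover_front [ 0.4619 -0.3245  0.222 ] [-79.7008  -0.8725  38.7482] 0.83
side cover_front [ 0.1489 -0.267   0.0093] [-430.58     53.2172  181.8378] 0.61
[180.  -12.   36.1]
```

View pics/w2.png

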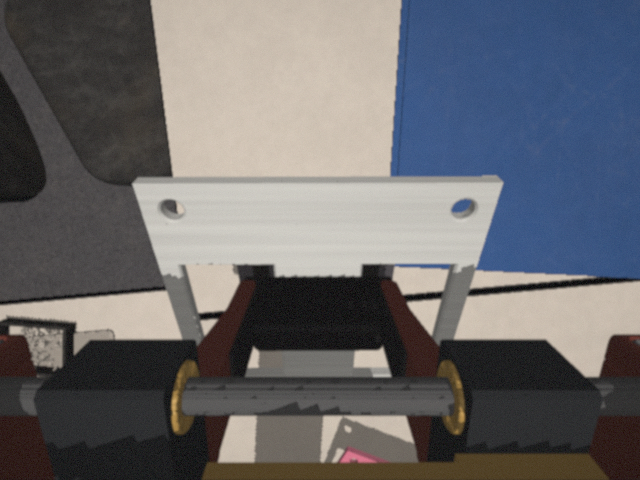

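The wrist view shows the cover held squarely, with its far edge at row 179 and its pin holes at (172,208) and (463,208). Now carry it over to the fixture.

```bash
cat >> h.py <<'E'
FO=np.array([.4855,.3925,0]);FY=36.1;D=18.8;OC=np.array([-9.2,.2,16.2])
def tcp_for(front,theta,yaw=None):   # front: mm in fixture frame (shift not added)
    yaw=FY if yaw is None else yaw
    Rt=rot2(yaw,theta-D);d=np.radians(D)
    ft=OC-74*np.array([np.cos(d),0,-np.sin(d)])
    F=FO+R.from_euler('z',FY,degrees=True).apply(np.array(front)/1000)
    return F-Rt.apply(ft/1000),Rt
def front_now(o):
    RT=R.from_euler('xyz',o["ee_rot"],degrees=True);d=np.radians(D)
    ft=OC-74*np.array([np.cos(d),0,-np.sin(d)]);bt=OC+74*np.array([np.cos(d),0,-np.sin(d)])
    f=lambda q:R.from_euler('z',-FY,degrees=True).apply(o["ee_pos"]+RT.apply(q/1000)-FO)*1000
    return f(ft),f(bt)
E
python3 - <<'E'
from h import *
P,Rt=tcp_for([-72.5+15+27,0,138],16);print(P,Rt.as_euler('xyz',True))
plan(P,Rt,16)
E
```

```text
[0.5263 0.4225 0.1741] [180.    2.8  36.1]
[-0.148, -0.377, 0.024] [0.0031, -0.0094, -0.0391]
[-0.124, -0.385, 0.028] [0.0031, -0.0094, -0.0391]
[-0.1, -0.392, 0.031] [0.0031, -0.0094, -0.0391]
[-0.075, -0.397, 0.035] [0.0031, -0.0094, -0.0391]
[-0.05, -0.401, 0.038] [0.0031, -0.0094, -0.0391]
[-0.025, -0.403, 0.04] [0.0031, -0.0094, -0.0391]
[0.001, -0.404, 0.042] [0.0031, -0.0094, -0.0391]
[0.026, -0.403, 0.044] [0.0031, -0.0094, -0.0391]
[0.051, -0.4, 0.045] [0.0031, -0.0094, -0.0391]
[0.076, -0.396, 0.046] [0.0031, -0.0094, -0.0391]
[0.101, -0.39, 0.047] [0.0031, -0.0094, -0.0391]
[0.126, -0.383, 0.047] [0.0031, -0.0094, -0.0391]
[0.15, -0.374, 0.047] [0.0031, -0.0094, -0.0391]
[0.173, -0.364, 0.047] [0.0031, -0.0094, -0.0391]
[0.196, -0.353, 0.046] [0.0031, -0.0094, -0.0391]
[0.218, -0.34, 0.044] [0.0031, -0.0094, -0.0391]
```

>>> {"op": "move_arm", "data": {
  "rows": [
    {"translation":[-0.148,-0.377,0.024],"angular":[0.0031,-0.0094,-0.0391],"claw":1},
    {"translation":[-0.124,-0.385,0.028],"angular":[0.0031,-0.0094,-0.0391],"claw":1},
    {"translation":[-0.1,-0.392,0.031],"angular":[0.0031,-0.0094,-0.0391],"claw":1},
    {"translation":[-0.075,-0.397,0.035],"angular":[0.0031,-0.0094,-0.0391],"claw":1},
    {"translation":[-0.05,-0.401,0.038],"angular":[0.0031,-0.0094,-0.0391],"claw":1},
    {"translation":[-0.025,-0.403,0.04],"angular":[0.0031,-0.0094,-0.0391],"claw":1},
    {"translation":[0.001,-0.404,0.042],"angular":[0.0031,-0.0094,-0.0391],"claw":1},
    {"translation":[0.026,-0.403,0.044],"angular":[0.0031,-0.0094,-0.0391],"claw":1},
    {"translation":[0.051,-0.4,0.045],"angular":[0.0031,-0.0094,-0.0391],"claw":1},
    {"translation":[0.076,-0.396,0.046],"angular":[0.0031,-0.0094,-0.0391],"claw":1}
  ]
}}

```text
t: 10.22
ee_pos: [0.5275, 0.1341, 0.2136]
ee_rot: [178.2, -2.7, 15.2]
contact_force: [0.6, 0.4, -2.8]
width: 0.634
grip_force: 50.0
```

>>> {"op": "move_arm", "data": {
  "rows": [
    {"translation":[0.101,-0.39,0.047],"angular":[0.0031,-0.0094,-0.0391],"claw":1},
    {"translation":[0.126,-0.383,0.047],"angular":[0.0031,-0.0094,-0.0391],"claw":1},
    {"translation":[0.15,-0.374,0.047],"angular":[0.0031,-0.0094,-0.0391],"claw":1},
    {"translation":[0.173,-0.364,0.047],"angular":[0.0031,-0.0094,-0.0391],"claw":1},
    {"translation":[0.196,-0.353,0.046],"angular":[0.0031,-0.0094,-0.0391],"claw":1},
    {"translation":[0.218,-0.34,0.044],"angular":[0.0031,-0.0094,-0.0391],"claw":1},
    {"translation":[0,0,0],"angular":[0,0,0],"claw":1}
  ]
}}

```text
t: 11.1
ee_pos: [0.5245, 0.427, 0.1732]
ee_rot: [-179.8, 2.8, 36.4]
contact_force: [-0.3, -0.3, -3.2]
width: 0.632
grip_force: 50.0
```

```bash
python3 - <<'E'
from h import *
o=env.get_obs();print(o["t"],o["ee_pos"],o["ee_rot"],o["width"],o["joint_pos"],o["contact_force"])
print(front_now(o))
fx=R.from_euler('z',-FY,degrees=True)
ims=[]
for n in("wrist","top","side"):
    o=env.get_obs();p=env.capture(n)
    for t in("cover_grip","cover_back","cover_front","keepers_mid","pins_mid","fixture"):
        for r in env.pinpoint(p,t)[:2]:
            if r["xyz"][1]>.25: print(n,t,fx.apply(r["xyz"]-FO)*1000,round(r["conf"],2))
    if n=="wrist": save(p,"w3.png")
    else:
        u,v=proj(p,FO+[.02,.02,.08])[0].astype(int)
        ims.append(cv2.resize(p["color"][v-60:v+60,u-60:u+60,::-1],(400,400),interpolation=cv2.INTER_CUBIC))
w=cv2.imread("pics/w3.png");w=cv2.resize(w[0:320],(400,200))
cv2.imwrite("pics/fx2.png",np.vstack([np.hstack(ims),np.hstack([w,w*0])]))
E
```

```text
11.1 [0.5245 0.427  0.1732] [-179.8298    2.8339   36.4385] 0.6321429357714707 [ -15.1241   38.6847  -44.9653   86.7379   27.1411   69.0093 -118.316 ] [-0.2878 -0.3172 -3.1593]
(array([-29.2962,   4.318 , 137.1661]), array([112.993,   5.017, 177.876]))
wrist cover_grip [ 51.5663  10.2938 190.7   ] 0.73
wrist cover_back [113.7373   5.4288 179.3   ] 0.91
wrist cover_front [-27.3223   4.4533 135.6   ] 0.84
wrist pins_mid [ 39.7524   5.2946 154.5   ] 0.26
top cover_grip [ 47.9686  -3.2958 192.    ] 0.95
top cover_front [-32.6907  -2.3995 133.4   ] 0.83
top keepers_mid [-76.7203  -0.4909  66.5   ] 0.64
top keepers_mid [ 2.2743  1.9307 -1.9   ] 0.64
top pins_mid [60.508 -0.187 84.   ] 0.79
top fixture [ 2.5234  1.254  -0.1   ] 0.86
side cover_grip [ 53.8688  -0.2962 191.    ] 0.56
side cover_back [113.5671  -1.2541 178.    ] 0.71
side cover_front [-31.5359  -2.0039 142.8   ] 0.82
side keepers_mid [-71.2325   1.943   66.2   ] 0.9
side pins_mid [59.9053  0.0049 85.1   ] 0.59
side fixture [ 2.9408 -0.0405  0.7   ] 0.71
side fixture [112.9578  -0.5623 180.6   ] 0.15
```

View pics/w3.png

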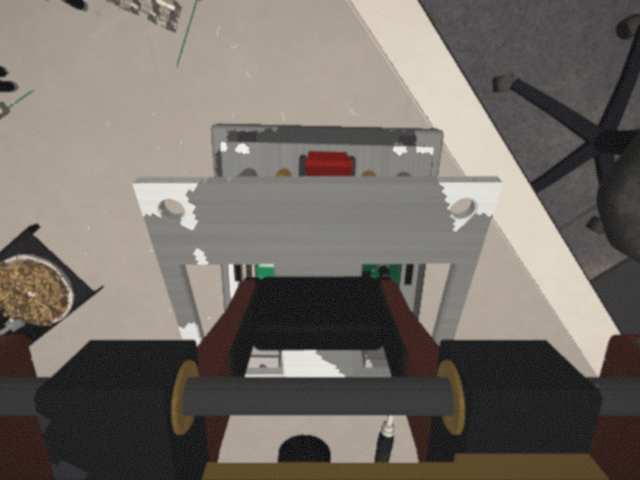

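View pics/fx2.png

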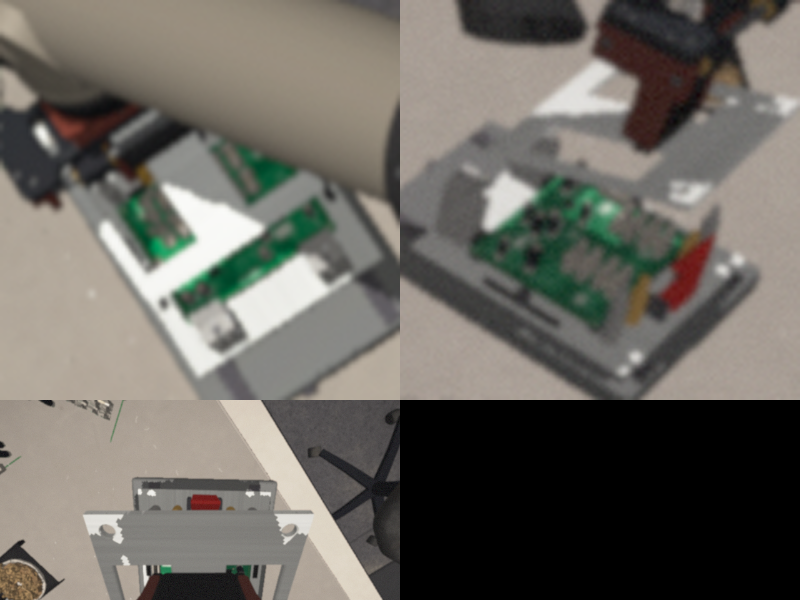

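Wrist view: the catch at (328,165) and the plungers at (283,172) and (369,172) have their middle at column 327, against 318 for the cover, so the cover sits too far to +y. I compute this exactly, along with the nest shift.

```bash
python3 - <<'E'
from h import *
o=env.get_obs();p=env.capture("wrist");C=cloud(p,o);g=p["color"].astype(int)
RT=R.from_euler('xyz',o["ee_rot"],degrees=True);print(K(p))
L=RT.inv().apply((C-o["ee_pos"]).reshape(-1,3)).reshape(C.shape)*1000
F=R.from_euler('z',-FY,degrees=True).apply((C-FO).reshape(-1,3)).reshape(C.shape)*1000
red=(g[...,0]>90)&(g[...,1]<60)&(g[...,2]<60)&(np.indices(g.shape[:2])[0]<190)&(abs(F[...,1])<60)
v,u=np.where(red);print("red px",u.min(),u.max(),v.min(),v.max(),"tool",np.nanmedian(L[red],0),"fix",np.nanpercentile(F[red],[3,50,97],axis=0).round(1).tolist())
br=(g[...,0]>g[...,2]+40)&(g[...,0]<230)&(g[...,1]>70)&(np.indices(g.shape[:2])[0]<180)&(abs(F[...,1])<60)&(F[...,0]>30)&(F[...,0]<110)&(F[...,2]>30)
n,lab,st,ce=cv2.connectedComponentsWithStats(br.astype(np.uint8))
for i in range(1,n):
    if st[i,4]>15: m=lab==i;print("brass",ce[i].round(),st[i,4],np.nanmedian(L[m],0),np.nanpercentile(F[m],[5,50,95],axis=0).round(1).tolist())
# base rear edge: base pixels z 15..30, extent in x per y
b=(abs(F[...,2]-25)<7)&(abs(F[...,1])<100)&(F[...,0]>70)&(F[...,0]<135)
ys=[];xs=[]
for y in range(-80,81,10):
    s=b&(abs(F[...,1]-y)<4)
    if s.sum()>20: ys.append(y);xs.append(np.percentile(F[s][:,0],98))
print("rear edge",np.polyfit(ys,xs,1),xs[:3],xs[-3:]); 
s=b&(F[...,0]>95)&(F[...,0]<118);print("base y ext",np.percentile(F[s][:,1],[.5,99.5]), "z",np.median(F[s][:,2]))
# cover plate edges in tool frame
h=(L[...,0]>40)&(L[...,0]<70)&(abs(L[...,1])<90)&(L[...,2]<20)
print("cover y ext tool",np.percentile(L[h][:,1],[.5,99.5]))
e=(L[...,2]<15)&(abs(L[...,1])<60)&(L[...,0]>30)&(L[...,0]<75)
print("cover far edge tool x",[np.percentile(L[e&(abs(L[...,1]-y)<6)][:,0],98).round(2) for y in(-50,-25,0,25,50)])
E
```

```text
(np.float64(370.75882887456686), 317.67435478661815, 239.1223039705653)
red px 296 343 151 174 tool [58.8865  2.0246 82.3255] fix [[96.3, -16.2, 52.3], [106.0, -2.4, 89.3], [108.3, 11.1, 98.2]]
brass [276. 172.] 96 [ 47.6499 -30.7515 120.3018] [[90.4, 26.7, 37.1], [92.7, 30.3, 51.7], [93.4, 34.3, 62.7]]
brass [361. 173.] 72 [ 46.7627  34.2636 123.832 ] [[89.8, -38.5, 36.9], [91.8, -34.7, 48.4], [92.2, -31.3, 61.1]]
rear edge [  0.0169 124.5231] [np.float64(123.27127480186672), np.float64(123.35307013220202), np.float64(123.3615238450967)] [np.float64(125.6492377860542), np.float64(125.66887404917175), np.float64(125.72800695878307)]
base y ext [-95.1354  90.2529] z 26.142717532816157
cover y ext tool [-73.5667  75.1058]
cover far edge tool x [np.float64(60.22), np.float64(60.51), np.float64(60.84), np.float64(60.73), np.float64(60.22)]
```

```bash
cat >> h.py <<'E'
FO=FO+R.from_euler('z',FY,degrees=True).apply([.002,-.0008,0]);FY=35.2;OC=np.array([-9.2,.75,16.2])
def st():
    o=env.get_obs();f,b=front_now(o);RT=R.from_euler('xyz',o["ee_rot"],degrees=True)
    print("t",round(o["t"],2),"front",f.round(1),"back",b.round(1),"rot",o["ee_rot"].round(2),"F",R.from_euler('z',-FY,degrees=True).apply(o["contact_force"]).round(1),"w",round(o["width"],3));return o
E
python3 - <<'E'
from h import *
st();P,Rt=tcp_for([-31,0,74],16);plan(P,Rt,4)
E
```

```text
t 12.2 front [-32.3  -0.8 138.2] back [110.    1.5 179. ] rot [179.92   2.82  36.11] F [ 0.1 -0.  -3.1] w 0.634
[0.009, 0.001, 0.133] [0.0003, 0.0001, 0.0025]
[0.009, 0.001, 0.133] [0.0003, 0.0001, 0.0025]
[0.009, 0.001, 0.133] [0.0003, 0.0001, 0.0025]
[0.009, 0.001, 0.133] [0.0003, 0.0001, 0.0025]
```

>>> {"op": "move_arm", "data": {
  "rows": [
    {"translation":[0.009,0.001,0.133],"angular":[0,0,0.0025],"claw":1},
    {"translation":[0.009,0.001,0.133],"angular":[0,0,0.0025],"claw":1},
    {"translation":[0.009,0.001,0.133],"angular":[0,0,0.0025],"claw":1},
    {"translation":[0.009,0.001,0.133],"angular":[0,0,0.0025],"claw":1},
    {"translation":[0,0,0],"angular":[0,0,0],"claw":1},
    {"translation":[0,0,0],"angular":[0,0,0],"claw":1}
  ]
}}

```text
t: 12.95
ee_pos: [0.5282, 0.4228, 0.1107]
ee_rot: [179.9, 2.8, 35.2]
contact_force: [0.3, -0.0, -3.1]
width: 0.635
grip_force: 50.0
```

```bash
python3 - <<'E'
from h import *
o=st()
ims=[]
for n in("wrist","side"):
    o=env.get_obs();p=env.capture(n)
    if n=="wrist": im=cv2.resize(p["color"][100:300,150:490,::-1],(500,294))
    else:
        u,v=proj(p,FO+[-.03,-.02,.08])[0].astype(int)
        im=cv2.resize(p["color"][v-35:v+35,u-50:u+70,::-1],(500,292),interpolation=cv2.INTER_CUBIC)
        for s in(0,10,20):
            X=R.from_euler('z',FY,degrees=True).apply(np.array([[-72.5+s+11,35,87],[-72.5+s+11,61,87],[-72.5+s+11,-35,87],[-72.5+s+11,-61,87]])/1000)+FO
            print(s,((proj(p,X)-[u-50,v-35])*[500/120,292/70]).round().tolist())
    ims.append(im)
cv2.imwrite("pics/w4.png",np.vstack(ims))
E
```

```text
t 12.95 front [-30.8   0.1  74.5] back [111.5   0.2 115.4] rot [179.9    2.79  35.22] F [ 0.3 -0.2 -3.1] w 0.635
0 [[210.0, 95.0], [234.0, 77.0], [143.0, 147.0], [117.0, 167.0]]
10 [[224.0, 103.0], [248.0, 84.0], [157.0, 155.0], [131.0, 175.0]]
20 [[239.0, 111.0], [263.0, 92.0], [172.0, 163.0], [146.0, 184.0]]
```

View pics/w4.png

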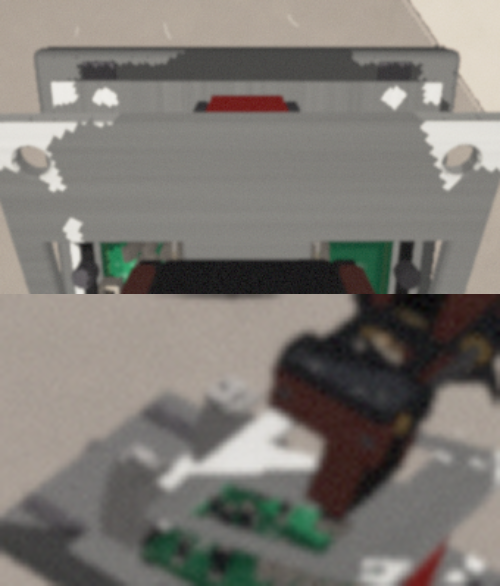

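>>> {"op": "move_arm", "data": {
  "rows": [
    {"translation":[0,0,0.029],"angular":[0,0,0],"claw":1},
    {"translation":[-0.045,0,0.002],"angular":[0,0,0],"claw":1},
    {"translation":[-0.045,0,0.002],"angular":[0,0,0],"claw":1},
    {"translation":[0,0,0],"angular":[0,0,0],"claw":1}
  ]
}}

```text
t: 13.55
ee_pos: [0.5187, 0.4157, 0.1071]
ee_rot: [179.9, 2.8, 35.2]
contact_force: [0.6, -0.4, -2.8]
width: 0.631
grip_force: 50.0
```

>>> {"op": "move_arm", "data": {
  "rows": [
    {"translation":[-0.017,0,0.001],"angular":[0,0,0],"claw":1},
    {"translation":[-0.017,0,0.001],"angular":[0,0,0],"claw":1},
    {"translation":[0,0,0],"angular":[0,0,0],"claw":1}
  ]
}}

```text
t: 13.92
ee_pos: [0.5157, 0.4137, 0.1069]
ee_rot: [179.9, 2.8, 35.2]
contact_force: [-0.0, -0.8, -3.3]
width: 0.634
grip_force: 50.0
```

```bash
python3 -c "
from h import *
st()"
```

```text
t 13.93 front [-46.3  -0.2  70.8] back [ 96.   -0.1 111.6] rot [179.88   2.82  35.21] F [-0.5 -0.6 -3.3] w 0.634
```

>>> {"op": "move_arm", "data": {
  "rows": [
    {"translation":[-0.015,0,0.001],"angular":[0,0,0],"claw":1},
    {"translation":[-0.015,0,0.001],"angular":[0,0,0],"claw":1},
    {"translation":[0,0,0],"angular":[0,0,0],"claw":1}
  ]
}}

```text
t: 14.3
ee_pos: [0.5136, 0.412, 0.1069]
ee_rot: [179.9, 2.7, 35.2]
contact_force: [3.0, 1.7, -6.7]
width: 0.631
grip_force: 50.0
```

>>> {"op": "move_arm", "data": {
  "rows": [
    {"translation":[-0.013,0,0.001],"angular":[0,0,0],"claw":1},
    {"translation":[-0.013,0,0.001],"angular":[0,0,0],"claw":1},
    {"translation":[0,0,0],"angular":[0,0,0],"claw":1}
  ]
}}

```text
t: 14.68
ee_pos: [0.5117, 0.4105, 0.107]
ee_rot: [179.9, 2.6, 35.2]
contact_force: [5.5, 3.4, -7.2]
width: 0.631
grip_force: 50.0
```

>>> {"op": "move_arm", "data": {
  "rows": [
    {"translation":[0,0,0.01],"angular":[0,0,0],"claw":1},
    {"translation":[0,0,0.01],"angular":[0,0,0],"claw":1},
    {"translation":[0,0,0],"angular":[0,0,0],"claw":1}
  ]
}}

```text
t: 15.05
ee_pos: [0.5117, 0.4107, 0.1056]
ee_rot: [179.9, 2.6, 35.2]
contact_force: [4.8, 2.0, -1.7]
width: 0.636
grip_force: 50.0
```

```bash
python3 -c "
from h import *
st()"
```

```text
t 15.05 front [-51.1  -0.2  69.2] back [ 91.   -0.3 110.5] rot [179.9    2.61  35.15] F [ 5.1 -1.1 -1.7] w 0.636
```

Contact is at the stop, at estimated front x −51 mm, so the nest shift is about +20. Now swing down about the front edge to 9° and check the holes against the pins.

```bash
python3 -c "
from h import *
P,Rt=tcp_for([-51.5,0,68.8],9.5);plan(P,Rt,5)"
```

```text
[0.006, -0.0, 0.017] [0.0002, -0.0149, -0.0001]
[0.007, -0.0, 0.016] [0.0002, -0.0149, -0.0001]
[0.007, -0.0, 0.016] [0.0002, -0.0149, -0.0001]
[0.007, -0.0, 0.016] [0.0002, -0.0149, -0.0001]
[0.008, -0.0, 0.016] [0.0002, -0.0149, -0.0001]
```

>>> {"op": "move_arm", "data": {
  "rows": [
    {"translation":[0.006,0,0.017],"angular":[0,-0.0149,0],"claw":1},
    {"translation":[0.007,0,0.016],"angular":[0,-0.0149,0],"claw":1},
    {"translation":[0.007,0,0.016],"angular":[0,-0.0149,0],"claw":1},
    {"translation":[0.007,0,0.016],"angular":[0,-0.0149,0],"claw":1},
    {"translation":[0.008,0,0.016],"angular":[0,-0.0149,0],"claw":1},
    {"translation":[0,0,0],"angular":[0,0,0],"claw":1}
  ]
}}

```text
t: 15.8
ee_pos: [0.5143, 0.4125, 0.0949]
ee_rot: [179.9, 9.4, 35.1]
contact_force: [4.1, 1.7, -0.8]
width: 0.635
grip_force: 50.0
```

```bash
python3 - <<'E'
from h import *
o=st();p=env.capture("wrist")
cv2.imwrite("pics/w5.png",cv2.resize(p["color"][110:290,110:530,::-1],(798,342),interpolation=cv2.INTER_CUBIC))
E
```

```text
t 15.8 front [-51.7  -0.2  68.3] back [94.3 -0.3 92.5] rot [179.9    9.39  35.13] F [ 4.3 -1.  -0.8] w 0.635
```

View pics/w5.png

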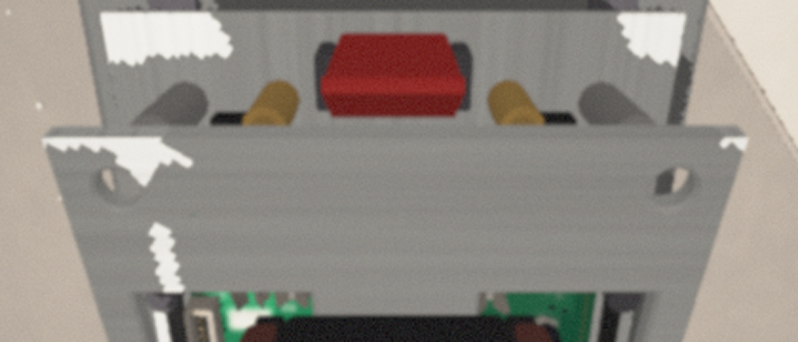

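The cover lies centred on the catch (395), plungers and posts in the crop, and dark pin tips show in both holes. I continue the swing.

```bash
python3 -c "
from h import *
P,Rt=tcp_for([-52,0,68.5],5);plan(P,Rt,4)
print();plan(*tcp_for([-52.3,0,68.5],2.5),3,P,Rt)"
```

```text
[0.005, -0.001, 0.013] [0.0003, -0.0123, -0.0002]
[0.006, -0.001, 0.013] [0.0003, -0.0123, -0.0002]
[0.006, -0.0, 0.013] [0.0003, -0.0123, -0.0002]
[0.006, -0.0, 0.012] [0.0003, -0.0123, -0.0002]

[0.004, 0.0, 0.01] [0.0, -0.0093, 0.0]
[0.004, 0.0, 0.01] [0.0, -0.0093, 0.0]
[0.004, 0.0, 0.01] [0.0, -0.0093, 0.0]
```

>>> {"op": "move_arm", "data": {
  "rows": [
    {"translation":[0.005,0,0.013],"angular":[0,-0.0123,0],"claw":1},
    {"translation":[0.006,0,0.013],"angular":[0,-0.0123,0],"claw":1},
    {"translation":[0.006,0,0.013],"angular":[0,-0.0123,0],"claw":1},
    {"translation":[0.006,0,0.012],"angular":[0,-0.0123,0],"claw":1},
    {"translation":[0,0,0],"angular":[0,0,0],"claw":1}
  ]
}}

```text
t: 16.48
ee_pos: [0.5154, 0.4132, 0.0882]
ee_rot: [179.9, 13.8, 35.1]
contact_force: [5.1, 3.6, -0.3]
width: 0.635
grip_force: 50.0
```

```bash
python3 - <<'E'
from h import *
o=st();p=env.capture("wrist")
cv2.imwrite("pics/w6.png",cv2.resize(p["color"][110:290,110:530,::-1],(798,342),interpolation=cv2.INTER_CUBIC))
E
```

```text
t 16.48 front [-52.2  -0.2  68.3] back [95.2 -0.3 81.1] rot [179.89  13.85  35.13] F [ 6.3  0.  -0.3] w 0.635
```

View pics/w6.png

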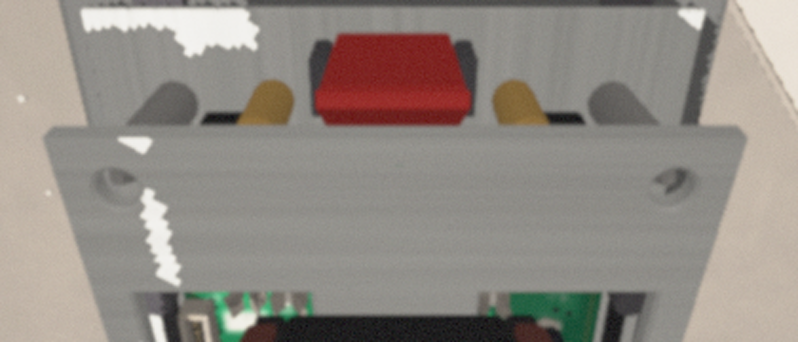

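The pin tips show inside both holes, at (120,182) and (672,185). I go on, watching the force; that was my last picture.

>>> {"op": "move_arm", "data": {
  "rows": [
    {"translation":[0.005,0,0.01],"angular":[0,-0.0093,0],"claw":1},
    {"translation":[0.005,0,0.01],"angular":[0,-0.0093,0],"claw":1},
    {"translation":[0.005,0,0.01],"angular":[0,-0.0093,0],"claw":1},
    {"translation":[0,0,0],"angular":[0,0,0],"claw":1}
  ]
}}

```text
t: 17.02
ee_pos: [0.5158, 0.4135, 0.0844]
ee_rot: [179.9, 16.4, 35.1]
contact_force: [6.3, 2.0, -0.4]
width: 0.631
grip_force: 50.0
```

```bash
python3 - <<'E'
from h import *
o=st();plan(*tcp_for([-52.2,0,68.2],0),3)
E
```

```text
t 17.02 front [-52.4  -0.3  68.3] back [95.4 -0.3 74.6] rot [179.88  16.38  35.13] F [ 6.3 -2.  -0.4] w 0.631
[0.005, -0.001, 0.01] [0.0004, -0.009, -0.0003]
[0.005, -0.001, 0.009] [0.0004, -0.009, -0.0003]
[0.005, -0.001, 0.009] [0.0004, -0.009, -0.0003]
```

>>> {"op": "move_arm", "data": {
  "rows": [
    {"translation":[0.005,0,0.01],"angular":[0,-0.009,0],"claw":1},
    {"translation":[0.005,0,0.01],"angular":[0,-0.009,0],"claw":1},
    {"translation":[0,0,0],"angular":[0,0,0],"claw":1}
  ]
}}

```text
t: 17.4
ee_pos: [0.516, 0.4137, 0.0819]
ee_rot: [179.9, 18.0, 35.1]
contact_force: [4.5, 1.6, 3.1]
width: 0.637
grip_force: 50.0
```

>>> {"op": "move_arm", "data": {
  "rows": [
    {"translation":[0.005,0,0.01],"angular":[0,-0.009,0],"claw":1},
    {"translation":[0,0,0],"angular":[0,0,0],"claw":1}
  ]
}}

```text
t: 17.65
ee_pos: [0.5161, 0.4138, 0.0809]
ee_rot: [179.9, 18.9, 35.1]
contact_force: [5.1, 1.3, 7.2]
width: 0.635
grip_force: 50.0
```

```bash
python3 - <<'E'
from h import *
o=st()
for n in("wrist","side"):
    o=env.get_obs();p=env.capture(n);RT=R.from_euler('z',-FY,degrees=True)
    for t in("cover_front","cover_back","cover"):
        for r in env.pinpoint(p,t)[:2]:
            if r["xyz"][1]>.2: print(n,t,RT.apply(r["xyz"]-FO)*1000,round(r["conf"],2))
    C=cloud(p,o);F=RT.apply((C-FO).reshape(-1,3)).reshape(C.shape)*1000;g=p["color"].astype(int)
    red=(g[...,0]>90)&(g[...,1]<60)&(g[...,2]<60)&(abs(F[...,1])<30)&(F[...,0]>60)&(F[...,0]<130)
    print("red",red.sum(),np.nanpercentile(F[red],[3,50,97],axis=0).round(1).tolist())
E
```

```text
t 17.65 front [-52.7  -0.2  68.6] back [95.3 -0.3 68.5] rot [179.87  18.85  35.14] F [ 4.9 -1.9  7.2] w 0.635
wrist cover_front [-54.6585   0.2141  66.9   ] 0.57
wrist cover [20.3685 -1.6804 67.1   ] 0.95
red 4793 [[104.1, -13.8, 46.6], [105.9, -0.3, 79.3], [106.5, 13.6, 97.7]]
side cover_front [-53.9383   2.2759  68.5   ] 0.58
side cover_back [95.1346  1.2597 69.8   ] 0.59
side cover [22.2993  2.0975 65.9   ] 0.66
red 127 [[92.3, -18.5, 45.5], [104.9, -10.3, 71.4], [107.1, 7.3, 95.4]]
```

>>> {"op": "move_arm", "data": {
  "rows": [
    {"translation":[0.002,0,0.006],"angular":[0,-0.005,0],"claw":1},
    {"translation":[0,0,0],"angular":[0,0,0],"claw":1}
  ]
}}

```text
t: 18.3
ee_pos: [0.5159, 0.4136, 0.0809]
ee_rot: [179.9, 19.3, 35.2]
contact_force: [3.5, -0.1, 11.0]
width: 0.634
grip_force: 50.0
```

```bash
cat > chk.py <<'E'
from h import *
o=st();p=env.capture("wrist");RT=R.from_euler('z',-FY,degrees=True)
C=cloud(p,o);F=RT.apply((C-FO).reshape(-1,3)).reshape(C.shape)*1000;g=p["color"].astype(int)
grey=(g.max(-1)-g.min(-1)<25)&(abs(F[...,1])<70)&(F[...,2]>55)&(F[...,2]<90)
for x in(65,70,75,80,85,90,94):
    s=grey&(abs(F[...,0]-x)<2)&(abs(F[...,1])>20);print(x,s.sum(),np.median(F[s][:,2]).round(1) if s.any() else "",end=" | ")
red=(g[...,0]>90)&(g[...,1]<60)&(g[...,2]<60)&(abs(F[...,1])<10)&(F[...,0]>60)&(F[...,0]<130);print()
v,u=np.where(red);print("red rows",v.min(),v.max())
for z in(75,80,85,90,95):
    s=red&(abs(F[...,2]-z)<2);print(z,s.sum(),np.percentile(F[s][:,0],[2,50,98]).round(1) if s.any() else "",end=" | ")
E
python3 chk.py
```

```text
t 18.3 front [-53.   -0.3  69.3] back [95.  -0.3 68. ] rot [179.86  19.32  35.17] F [ 2.8 -2.1 11. ] w 0.634
65 1570 74.5 | 70 1639 74.5 | 75 1740 74.4 | 80 1588 74.4 | 85 2219 74.6 | 90 2121 74.4 | 94 2983 74.2 | 
red rows 131 194
75 226 [105.3 105.9 106.5] | 80 256 [105.4 105.9 106.4] | 85 278 [105.4 105.9 106.5] | 90 484 [104.2 105.6 106.5] | 95 291 [103.6 105.8 106.8] |
```

The plate's top is level at 74.4 mm from x 65 to 94 and it moves down no further, and the catch's back is vertical. Release and retreat.

>>> {"op": "move_arm", "data": {
  "rows": [
    {"translation":[0,0,0],"angular":[0,0,0],"claw":-1},
    {"translation":[0,0,0],"angular":[0,0,0],"claw":-1},
    {"translation":[0,0,0],"angular":[0,0,0],"claw":-1},
    {"translation":[0,0,0],"angular":[0,0,0],"claw":-1},
    {"translation":[0,0,-0.1],"angular":[0,0,0],"claw":-1},
    {"translation":[0,0,-0.2],"angular":[0,0,0],"claw":-1},
    {"translation":[0,0,-0.25],"angular":[0,0,0],"claw":-1},
    {"translation":[0,0,0],"angular":[0,0,0],"claw":-1}
  ]
}}

```text
t: 19.35
ee_pos: [0.5344, 0.4278, 0.1444]
ee_rot: [179.9, 19.0, 35.2]
contact_force: [0.3, 0.4, -0.5]
width: 1.002
grip_force: 0.0
```

```bash
python3 chk.py; python3 - <<'E'
from h import *
RT=R.from_euler('z',-FY,degrees=True)
for n in("wrist","side"):
    p=env.capture(n)
    for t in("cover_front","cover_back","cover","cover_grip"):
        for r in env.pinpoint(p,t)[:2]:
            if r["xyz"][1]>.2: print(n,t,RT.apply(r["xyz"]-FO)*1000,round(r["conf"],2))
o=env.get_obs();p=env.capture("wrist");C=cloud(p,o);F=RT.apply((C-FO).reshape(-1,3)).reshape(C.shape)*1000
g=p["color"].astype(int);m=(g.max(-1)-g.min(-1)<25)&(g.min(-1)>60)&(abs(F[...,0]-20)<90)&(abs(F[...,1])<80)&(abs(F[...,2]-74)<8)
q=F[m]
A=np.c_[q[:,:2],np.ones(len(q))];s=np.linalg.lstsq(A,q[:,2],rcond=None)[0];print("plane",s,"z at front/back",s@[-52,0,1],s@[95,0,1],np.percentile(q,[.5,99.5],axis=0))
red=(g[...,0]>90)&(g[...,1]<60)&(g[...,2]<60)&(abs(F[...,1])<25)&(F[...,0]>60)
print("red",np.percentile(F[red],[1,50,99],axis=0).round(1).tolist())
E
```

```text
t 19.35 front [-29.7   0.7 132.4] back [118.3   0.7 131.8] rot [179.95  19.04  35.16] F [ 0.5  0.2 -0.5] w 1.002
65 852 75.2 | 70 899 75.2 | 75 933 75.2 | 80 878 75.2 | 85 1080 75.4 | 90 1094 75.2 | 94 1435 75.1 | 
red rows 131 173
75 102 [105.4 105.9 106.4] | 80 107 [105.5 105.9 106.4] | 85 112 [105.4 105.9 106.4] | 90 199 [104.2 105.6 106.4] | 95 105 [103.1 105.5 106.5] | wrist cover_front [-50.2377   1.6235  64.9   ] 0.9
wrist cover_back [94.1002  5.1712 69.7   ] 0.87
wrist cover [23.449  -1.6506 65.9   ] 0.57
wrist cover_grip [41.9151  5.2705 98.6   ] 0.87
side cover_front [-50.6659   3.2717  67.4   ] 0.67
side cover_back [96.0905  2.7882 71.6   ] 0.75
side cover [22.6211  2.7272 68.1   ] 0.92
plane [ 0.0066  0.0001 74.5243] z at front/back 74.18126218007146 75.1510304497585 [[-52.1573 -74.7581  68.9981]
 [ 96.3371  73.9803  80.8275]]
red [[103.5, -14.3, 44.2], [105.8, -0.1, 78.5], [106.6, 14.2, 98.5]]
```

The far edge stands 1 mm up under the nose. Without the catch the plungers would hold it 6 mm up, so the catch has snapped. Hand in.

```bash
python3 -c "
from cell import env
print(env.job_done())"
```

```text
the job is handed in; nothing more can be done
None
```

The cover is hooked under the keepers and seated over both pins, held by the red catch, and let go. I handed the job in at about 19.5 s of the 48 s; the hand-in gave no verdict. My last measurement put the far edge about 1 mm up under the catch nose, within limits.

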